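Nest the steel sample cups

TASK

Put the steel sample set away nested, from the largest down: stand the cup with the blue collar inside the wide steel dish, then stand the narrow cup with the orange collar inside the blue-collared cup. Lower each cup nearly to the bottom before letting go instead of dropping it in, leave all three upright on the bench, and leave the clear glass beaker where it stands.

Things in the scene. Friction and masses are not known exactly. Their poses are not given: they have to be found in the camera images.
- steel_dish: Wide open round stainless-steel dish, the largest of the set, loose on the bench, mouth up, 0.45 kg. Outer diameter 96 mm, height 45 mm, wall 2.5 mm, so 91 mm inside; inner floor 3 mm above its underside. Origin at the centre of its underside, z up. Need not be moved.
- blue_cup: Open stainless-steel cup with a blue collar around its top 24 mm, the middle one of the set, standing mouth up, 0.11 to 0.22 kg. Outer diameter 62 mm, height 70 mm, wall 2.5 mm, so 57 mm inside; inner floor 3 mm above its underside. Origin at the centre of its underside, z up along the cup. Standing in the dish its rim is 28 mm above the dish's rim, so fingers holding only the top 20 mm of the collar stay clear of the dish.
- orange_cup: Narrow tall open stainless-steel cup with an orange collar around its top 24 mm, the smallest across of the set, standing mouth up, 0.07 to 0.14 kg. Outer diameter 34 mm, height 95 mm, wall 2.5 mm. Origin at the centre of its underside, z up along the cup. Standing in the blue cup its rim is 28 mm above the blue cup's rim, so fingers holding only the top 20 mm of the collar stay clear of the blue cup.
- glass_beaker: Clear glass beaker, 53 mm across, 70 mm high, no collar; not part of the set, leave it. Origin at the centre of its underside, z up. It changes places with the cups. Behind dish, cups and beaker stand a blue hotplate (105 mm high, right of the dish, front edge 25 mm or more beyond all their centres), a 46 mm jar and a 23 mm tin; left of all by 12 cm or more, a tall grey oven cabinet.

How it is judged:
By the outcome, as a careful person would: the job done as asked, in the order asked, and still so for the second after the job is handed in, with the robot touching nothing.
It also fails if it takes over 72 s, if anything falls off the work surface, if the arm or the gripper's body presses on something with over 40 N, if the wrist force passes 120 N, or if a joint passes its speed limit or range.

ROBOT

A 7-joint arm with a two-finger parallel gripper is mounted at the origin on a cart in front of the work surface, level with it; the furniture and walls round the work are solid. World frame = base frame: x ahead of the robot, y to its left, z up, the work surface at z = 0. Lengths are in m, angles in rad, forces in N, time in s.
With the tool pointing down it reaches from about 0.4 to 0.9 m from the base axis. Payload 5.6 kg.
Tool frame: the origin (TCP) lies on the centre line of the jaws, within the pads' length; the fingertips stand 8 mm ahead of it and the grasp point (between the pads) lies 11 mm behind it; z points along the fingers, y is the line along which they close (so a half turn about z gives the same grasp; the last joint's range is limited). The gripper opens to 92 mm and grips with 3 to 60 N. Pads are 20 mm wide; open, the fingers measure 128 mm over their backs; the gripper's body (75 mm by 189 mm) begins 69 mm behind the grasp point.
Start: joints at [1.159, 0.468, -0.012, 1.603, 0.006, 1.071, -0.056], TCP at [0.234, -0.606, 0.223] pointing down, gripper open.
Joint ranges: [-2.53, 2.53], [-0.31, 2.02], [-1.57, 1.55], [0.28, 2.44], [-1.29, 4.43], [0.15, 1.84], [-2.92, 2.92]. Speed limits (rad/s): [2.57, 2.57, 3.14, 3.14, 3.14, 3.14, 3.14].

INTERFACE

Orientations are given as a unit quaternion [w, x, y, z].
In Python, from workcell import * gives the robot as it stands. The module is installed in compiled form; this text tells all that it offers.
- The arm moves only by the tool apply_moves, never from a script. Its argument "increments" is text: rows parted by semicolons, each of 6 numbers parted by spaces: the shift along the tool's x, y, z in m, then the turn, a rotation vector about the tool's x, y, z in rad. In form: dx dy dz ax ay az; .... A call has 1 to 8 rows; each row is the pose to reach, as a shift and turn from the pose commanded when the call began, along the tool's axes at that moment; what a row does not reach only later rows make up. A row lasts 1/8 s, in which the tool goes at most 62.5 mm and 10.7 degrees, less where a joint would pass 70% of its speed; a pose out of reach is approached as far as the arm can. A call with a gripper value outside its range is refused whole. "hand" is the opening, from 0 (shut) to 1 (fully open), set as the call begins (left out, the last holds). The fingers move at their own pace and stop on an object; the grip force is fixed at half the most. Time passes only in rows, so rows that repeat a pose let the fingers close. It gives the time, the measured TCP pose, the force and the opening at its end, in the units of the state.
- state(): the state, without advancing time (a new reading comes with each control period).
- grab_frame(name): name is "side" or "top"; returns a dict with "frame" (420x560x3 uint8, red, green, blue), "z_map" (420x560 float32, m along the optical axis (not along the pixel's ray), 0 where there is no reading), "fx", "fy", "cx", "cy" (pixels), "pose" (4x4, takes a point from camera to world coordinates). Camera axes: x right, y down, z forward; pixel columns grow to the right and rows downward; lengths in m; the calibration is good to about 2 mm. A picture is of the moment at which its call begins.
- finish_job(): hands the job in, once; it reports no verdict.
The state is a dict: "t": time; "joints": joint angles; "joint_velocities": joint speeds; "effort": joint torques, N m; "position": TCP position; "orientation": TCP orientation; "contact_force": force on the tool from outside, world axes, zero at the start; "torque": the same for the moment, N m; "grip_width": opening from 0.0 (shut) to 1.0 (fully open).
Only numpy, scipy, OpenCV 4.12 (cv2) and the standard library are available. Lean on these libraries where they do the work, as an engineer would, in place of code of your own. Each camera call takes 0.05 s, during which the arm holds its last target. There are 200 camera calls.

## Working session

There is one attempt and no reset: what is moved stays moved. The work goes in short steps, Python scripts to look and compute and a tool call to move; the robot and the scene stay as the last step left them, time stands still between calls to the robot, and variables do not carry over. Pictures are saved under pics/ and viewed, on a budget of 10 in all, crops included, one or two more only if the job needs it, and the job is handed in when it is done.

Besides the shell and the picture viewer there is one more tool, called by a JSON object that holds its "op" and its "data", one argument or row to a line. apply_moves: Moves the arm, as the interface text tells. Its arguments: {"type":"object","properties":{"increments":{"type":"string"},"hand":{"type":"number"}},"required":["increments"]}

```bash
mkdir -p pics; cat > h.py <<'E'
from workcell import *
import numpy as np, cv2
def save(f,n): cv2.imwrite('pics/'+n+'.png',f["frame"][:,:,::-1])
def pts(f):
    z=f["z_map"]; v,u=np.indices(z.shape)
    P=np.stack([(u-f["cx"])/f["fx"]*z,(v-f["cy"])/f["fy"]*z,z,np.ones_like(z)],-1)
    W=P@np.array(f["pose"]).T
    W=W[...,:3]; W[z==0]=np.nan; return W
def ray(f,u,v,h):
    T=np.array(f["pose"]); d=T[:3,:3]@np.array([(u-f["cx"])/f["fx"],(v-f["cy"])/f["fy"],1]); o=T[:3,3]
    return o+d*(h-o[2])/d[2]
E
python3 - <<'E'
from h import *
s=state(); print({k:np.round(v,3) for k,v in s.items()})
fs=[grab_frame(n) for n in("side","top")]
for n,f in zip(("side","top"),fs):
    np.savez('/tmp/'+n+'.npz',**f); print(n,np.round(f["pose"],3).tolist(),f["fx"])
cv2.imwrite('pics/a_side.png',fs[0]["frame"][:,:,::-1]);cv2.imwrite('pics/a_top.png',fs[1]["frame"][:,:,::-1])
E
```

```text
{'t': np.float64(0.0), 'joints': array([ 1.159,  0.468, -0.012,  1.604,  0.006,  1.071, -0.056]), 'joint_velocities': array([-0.001, -0.001, -0.   ,  0.001,  0.001, -0.001,  0.   ]), 'effort': array([-0.0000e+00, -5.2059e+01, -1.2000e-02, -2.4375e+01, -5.7000e-02,
        1.7000e-02,  0.0000e+00]), 'position': array([ 0.234, -0.606,  0.222]), 'orientation': array([-0.001,  0.983,  0.183, -0.   ]), 'contact_force': array([ 0.152,  0.434, -0.712]), 'torque': array([-0.009,  0.04 ,  0.024]), 'grip_width': np.float64(1.0)}
side [[-0.985, -0.044, 0.166, 0.286], [-0.17, 0.391, -0.904, 1.031], [-0.025, -0.919, -0.393, 0.518], [0.0, 0.0, 0.0, 1.0]] 410.1819283322212
top [[-0.026, -0.985, 0.17, 0.262], [-0.999, 0.03, 0.019, -0.07], [-0.024, -0.17, -0.985, 1.219], [0.0, 0.0, 0.0, 1.0]] 380.98521396767717
```

View pics/a_side.png

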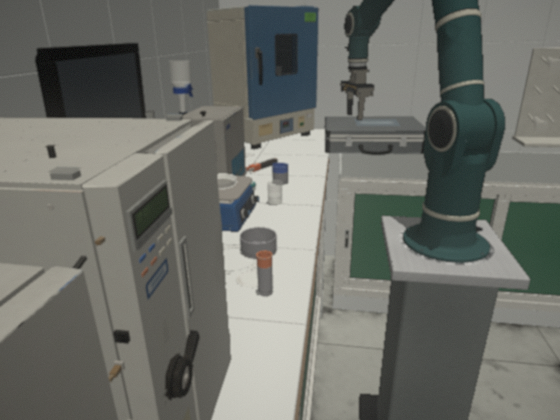

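View pics/a_top.png

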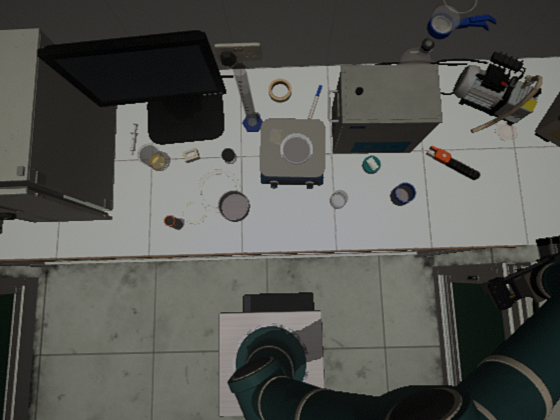

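The side view shows the orange cup at (265,270), the dish at (258,242) and the blue cup at (280,172), with a pale glass at (275,193). In the top view they are at (173,221) for orange, (234,206) for the dish, (402,194) for blue and (338,199) for the beaker.

```bash
python3 - <<'E'
from h import *
t=dict(np.load('/tmp/top.npz'));s=dict(np.load('/tmp/side.npz'))
for nm,f,R in(("top",t,dict(o=(155,205,190,240),b=(385,175,420,212),d=(210,185,256,228),k=(322,184,354,214))),("side",s,dict(o=(245,245,285,300),b=(265,155,295,190),d=(235,225,282,260)))):
    hsv=cv2.cvtColor(f["frame"],cv2.COLOR_RGB2HSV);W=pts(f)
    for k,(a,b,c,d) in R.items():
        h=hsv[b:d,a:c]
        m={'o':((h[...,0]<14)|(h[...,0]>174))&(h[...,1]>110),'b':(h[...,0]>100)&(h[...,0]<130)&(h[...,1]>100)}.get(k,(W[b:d,a:c,2]>(.03)))
        v,u=np.nonzero(m); 
        if len(u)==0: print(nm,k,'none');continue
        P=W[b:d,a:c][m]; P=P[~np.isnan(P[:,0])]
        (cx,cy),r=cv2.minEnclosingCircle(np.stack([u,v],1).astype(np.float32))
        hh=dict(o=.095,b=.07,d=.045,k=.07)[k]
        print(nm,k,len(u),'circ',round(cx+a,1),round(cy+b,1),round(r,1),'ray',ray(f,cx+a,cy+b,hh).round(3),'pts lo/hi',np.percentile(P,[3,97],axis=0).round(3).tolist())
def crop(f,a,b,c,d): return cv2.resize(f["frame"][b:d,a:c,::-1],(400,300),interpolation=cv2.INTER_CUBIC)
cv2.imwrite('pics/b.png',np.vstack([np.hstack([crop(t,150,160,270,250),crop(t,310,150,430,240)]),np.hstack([crop(s,190,215,310,305),crop(s,220,130,340,220)])]))
E
```

```text
top o 63 circ 170.1 220.6 6.1 ray [0.43  0.286 0.095] pts lo/hi [[0.416, 0.272, 0.027], [0.447, 0.304, 0.098]]
top b 119 circ 404.3 193.0 10.7 ray [ 0.498 -0.425  0.07 ] pts lo/hi [[0.471, -0.458, 0.045], [0.53, -0.399, 0.072]]
top d 143 circ 233.6 205.0 15.4 ray [0.481 0.102 0.045] pts lo/hi [[0.436, 0.057, 0.032], [0.529, 0.149, 0.049]]
top k 186 circ 339.9 198.1 9.4 ray [ 0.488 -0.228  0.07 ] pts lo/hi [[0.467, -0.252, 0.03], [0.515, -0.204, 0.073]]
side o 175 circ 263.5 258.7 8.7 ray [0.428 0.313 0.095] pts lo/hi [[0.417, 0.276, 0.073], [0.444, 0.309, 0.095]]
side b 29 circ 279.0 167.1 4.3 ray [ 0.498 -0.387  0.07 ] pts lo/hi [[0.492, -0.46, 0.051], [0.517, -0.394, 0.063]]
side d 551 circ 258.5 243.2 20.8 ray [0.471 0.155 0.045] pts lo/hi [[0.417, 0.06, 0.031], [0.525, 0.305, 0.094]]
```

View pics/b.png

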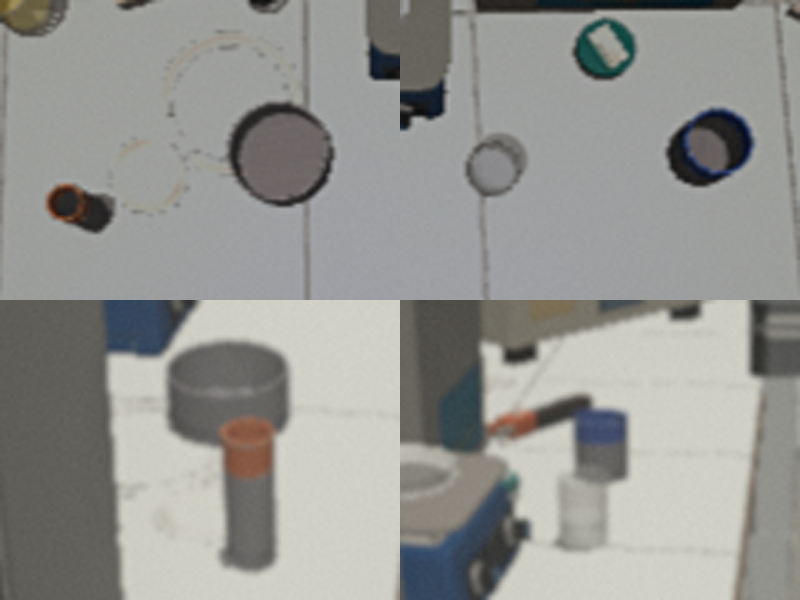

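The crops confirm it: blue-collared cup at about (0.50,-0.43), dish at (0.48,0.10), orange cup at (0.43,0.29) and the clear beaker at (0.49,-0.23). I'll go above the blue cup first.

```bash
cat >> h.py <<'E'
from scipy.spatial.transform import Rotation as Ro
def to(p,yaw_y,s=None):
    "increments: target TCP p, tool y at world angle yaw_y (deg), z down"
    s=s or state(); q=s["orientation"]; R=Ro.from_quat([q[1],q[2],q[3],q[0]])
    a=np.radians(yaw_y); y=np.array([np.cos(a),np.sin(a),0]); z=np.array([0,0,-1.]); 
    G=Ro.from_matrix(np.stack([np.cross(y,z),y,z],1))
    return (R.inv().apply(np.array(p)-s["position"])).round(4),(R.inv()*G).as_rotvec().round(3)
E
python3 - <<'E'
from h import *
print(to([.501,-.428,.2],-40.5))
E
```

```text
(array([ 0.3131, -0.0697,  0.0218]), array([-0.002, -0.   , -0.495]))
```

{"op": "apply_moves", "data": {
  "increments": "0.045 -0.01 0.003 0 0 -0.07; 0.09 -0.02 0.006 0 0 -0.14; 0.135 -0.03 0.009 0 0 -0.21; 0.18 -0.04 0.012 0 0 -0.28; 0.225 -0.05 0.015 0 0 -0.36; 0.27 -0.06 0.018 0 0 -0.43; 0.313 -0.07 0.022 -0.002 0 -0.495; 0.313 -0.07 0.022 -0.002 0 -0.495",
  "hand": 1
}}

```text
t: 1.1
position: [0.5044, -0.4239, 0.1996]
orientation: [-0.0, 0.907, 0.422, 0.001]
contact_force: [-1.4, -0.2, -0.7]
grip_width: 1.003
```

```bash
python3 - <<'E'
from h import *
s=state();print(s["t"],s["position"],s["joints"].round(2) if hasattr(s["joints"],'round') else s["joints"]);f=grab_frame("side");g=grab_frame("top")
c=lambda f,a,b,w,h:cv2.resize(f["frame"][b:b+h,a:a+w,::-1],(400,500),interpolation=cv2.INTER_CUBIC)
cv2.imwrite('pics/c.png',np.hstack([c(f,210,80,112,140),c(g,350,130,112,140)]))
print(to([.501,-.428,.06],-40.5))
E
```

```text
1.1 [ 0.50443786 -0.42385995  0.19961395] [ 0.79  0.52 -0.19  1.59  0.11  1.04 -0.14]
(array([5.0e-04, 1.0e-04, 1.4e-01]), array([ 0.001,  0.001, -0.   ]))
```

View pics/c.png

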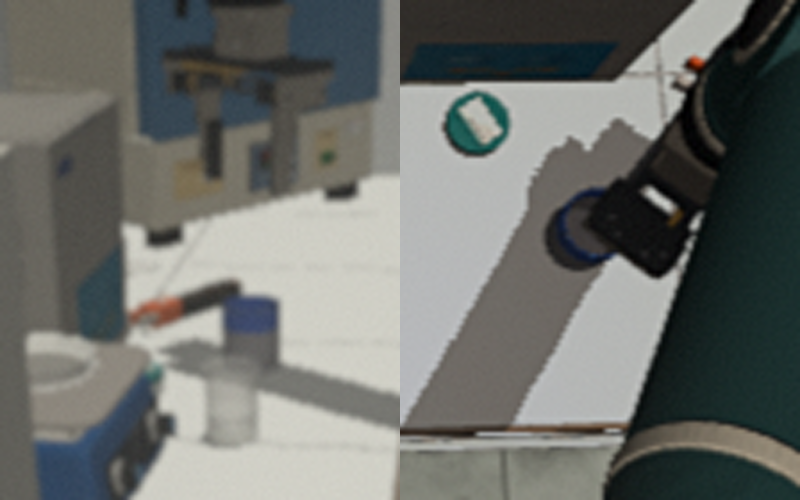

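The gripper is above the blue cup, with the fingers straddling the collar in the side crop (fingers at x≈210 and 285, collar at 250). Nothing else is near, so I'll descend and then close.

{"op": "apply_moves", "data": {
  "increments": "0 0 0.04 0 0 0; 0 0 0.08 0 0 0; 0 0 0.11 0 0 0; 0 0 0.13 0 0 0; 0 0 0.139 0 0 0; 0 0 0.139 0 0 0; 0 0 0.139 0 0 0; 0 0 0.139 0 0 0"
}}

```text
t: 2.2
position: [0.5017, -0.4289, 0.0627]
orientation: [0.002, 0.908, 0.419, 0.001]
contact_force: [-0.9, 1.1, 0.2]
grip_width: 0.998
```

{"op": "apply_moves", "data": {
  "increments": "0 0 0 0 0 0; 0 0 0 0 0 0; 0 0 0 0 0 0; 0 0 0 0 0 0; 0 0 0 0 0 0; 0 0 0 0 0 0; 0 0 0 0 0 0; 0 0 0 0 0 0",
  "hand": 0
}}

```text
t: 3.2
position: [0.501, -0.4283, 0.0616]
orientation: [0.001, 0.908, 0.419, 0.0]
contact_force: [-1.5, 2.2, 2.5]
grip_width: 0.669
```

{"op": "apply_moves", "data": {
  "increments": "0 0 -0.01 0 0 0; 0 0 -0.03 0 0 0; 0 0 -0.06 0 0 0; 0 0 -0.09 0 0 0; 0 0 -0.12 0 0 0; 0 0 -0.14 0 0 0; 0 0 -0.14 0 0 0; 0 0 -0.14 0 0 0"
}}

```text
t: 4.2
position: [0.5004, -0.4278, 0.2006]
orientation: [0.0, 0.908, 0.419, -0.0]
contact_force: [0.8, 0.6, -1.8]
grip_width: 0.669
```

```bash
python3 - <<'E'
from h import *
s=state();print(s["grip_width"],s["contact_force"],s["position"])
print(to([.482,.102,.2],12))
E
```

```text
0.6692006516141531 [ 0.7840246   0.5517172  -1.79082041] [ 0.50041847 -0.42783478  0.20056318]
(array([ 3.909e-01, -3.582e-01,  2.000e-04]), array([-0.   ,  0.001, -0.917]))
```

{"op": "apply_moves", "data": {
  "increments": "0.02 -0.018 0 0 0 -0.04; 0.055 -0.05 0 0 0 -0.13; 0.09 -0.083 0 0 0 -0.22; 0.125 -0.115 0 0 0 -0.3; 0.16 -0.147 0 0 0 -0.38; 0.185 -0.17 0 0 0 -0.44; 0.195 -0.18 0 0 0 -0.46; 0.195 -0.18 0 0 0 -0.46"
}}

```text
t: 5.2
position: [0.4909, -0.1632, 0.201]
orientation: [0.001, 0.789, 0.615, -0.0]
contact_force: [-0.1, -0.7, -2.6]
grip_width: 0.67
```

```bash
python3 - <<'E'
from h import *
grab_frame("top")
print(to([.482,.102,.2],12))
E
```

```text
(array([ 0.256 , -0.0742,  0.0004]), array([ 0.001,  0.002, -0.458]))
```

{"op": "apply_moves", "data": {
  "increments": "0.025 -0.007 0 0 0 -0.04; 0.07 -0.02 0 0 0 -0.12; 0.12 -0.035 0 0 0 -0.21; 0.17 -0.049 0 0 0 -0.3; 0.215 -0.062 0 0 0 -0.38; 0.245 -0.071 0 0 0 -0.44; 0.256 -0.074 0 0 0 -0.458; 0.256 -0.074 0 0.001 0.002 -0.458"
}}

```text
t: 6.25
position: [0.4818, 0.1031, 0.2005]
orientation: [-0.0, 0.629, 0.778, 0.0]
contact_force: [-0.5, -0.9, -1.7]
grip_width: 0.671
```

```bash
python3 - <<'E'
from h import *
f=grab_frame("side");g=grab_frame("top"); s=state();print(s["t"],s["position"])
np.savez('/tmp/s2.npz',**f);np.savez('/tmp/t2.npz',**g)
for nm,f2 in(("side",f),("top",g)):
    hsv=cv2.cvtColor(f2["frame"],cv2.COLOR_RGB2HSV);W=pts(f2)
    m=(W[...,2]>.13)&(W[...,2]<.23)&(abs(W[...,0]-.48)<.06)&(abs(W[...,1]-.1)<.07)&(hsv[...,0]>100)&(hsv[...,0]<130)&(hsv[...,1]>100)
    P=W[m];v,u=np.nonzero(m); print(nm,m.sum())
    if m.sum(): print(np.percentile(P,[3,50,97],axis=0).round(3).tolist(),u.min(),u.max(),v.min(),v.max())
c=lambda f,a,b,w,h:cv2.resize(f["frame"][b:b+h,a:a+w,::-1],(400,500),interpolation=cv2.INTER_CUBIC)
cv2.imwrite('pics/d.png',np.hstack([c(f,205,140,112,140),c(g,178,130,112,140)]))
E
```

```text
6.35 [0.48193967 0.10155343 0.20045259]
side 215
[[0.458, 0.074, 0.187], [0.482, 0.129, 0.197], [0.502, 0.136, 0.204]] 246 266 172 186
top 0
```

View pics/d.png

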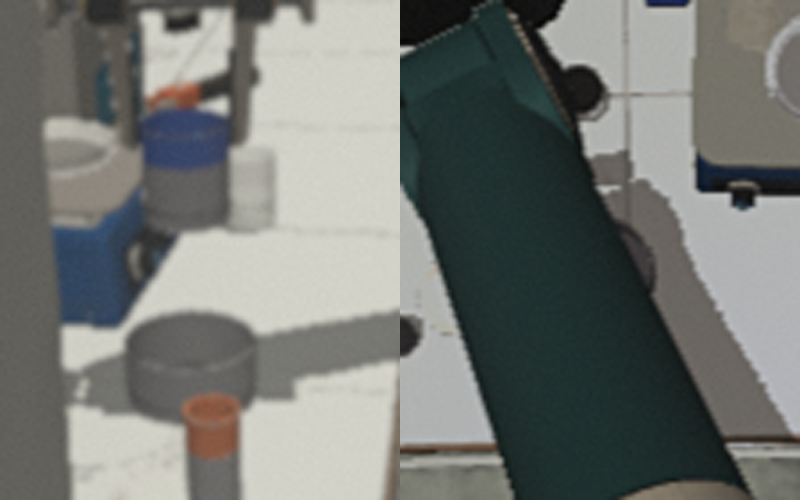

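The blue cup hangs upright over the dish (collar at about (185,140) in the crop, dish at (190,365)). Its measured centre is about (0.481,0.105) against the dish's (0.482,0.102), inside the 14 mm clearance. I'll lower it.

{"op": "apply_moves", "data": {
  "increments": "0 0 0.025 0 0 0; 0 0 0.05 0 0 0; 0 0 0.075 0 0 0; 0 0 0.1 0 0 0; 0 0 0.118 0 0 0; 0 0 0.128 0 0 0; 0 0 0.133 0 0 0; 0 0 0.133 0 0 0"
}}

```text
t: 7.35
position: [0.4819, 0.1033, 0.0678]
orientation: [0.0, 0.629, 0.778, 0.0]
contact_force: [-0.2, 0.7, -2.6]
grip_width: 0.667
```

{"op": "apply_moves", "data": {
  "increments": "0 0 0.001 0 0 0; 0 0 0.002 0 0 0; 0 0 0.002 0 0 0; 0 0 0.002 0 0 0"
}}

```text
t: 7.85
position: [0.4818, 0.1033, 0.0658]
orientation: [0.0, 0.629, 0.778, 0.0]
contact_force: [-0.2, -0.3, -1.8]
grip_width: 0.669
```

```bash
python3 - <<'E'
from h import *
f=grab_frame("side"); s=state();print(s["t"],s["position"],s["contact_force"],s["grip_width"])
cv2.imwrite('pics/e.png',cv2.resize(f["frame"][170:290,190:350,::-1],(640,480),interpolation=cv2.INTER_CUBIC))
E
```

```text
7.9 [0.48177688 0.10334338 0.06576598] [ 0.48653965 -0.17865065 -2.20000666] 0.6687794444709828
```

View pics/e.png

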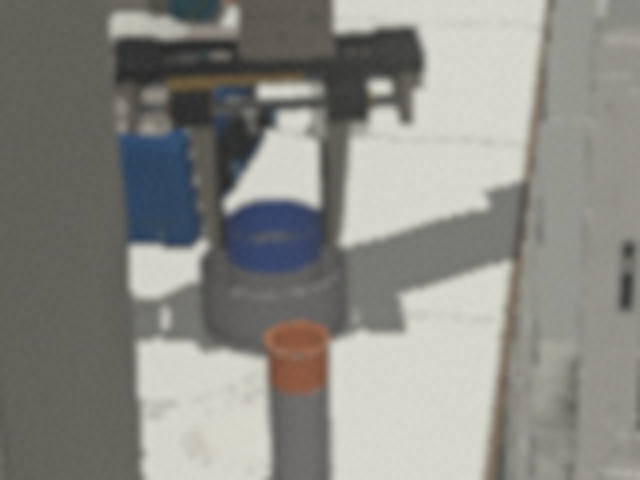

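The blue cup is inside the dish, upright and centred, with its collar at (275,238). I'll ease down the last millimetre, release and rise.

{"op": "apply_moves", "data": {
  "increments": "0 0 0.001 0 0 0; 0 0 0.001 0 0 0"
}}

```text
t: 8.15
position: [0.4817, 0.1034, 0.0646]
orientation: [-0.0, 0.629, 0.778, 0.0]
contact_force: [-0.4, -0.3, -1.9]
grip_width: 0.668
```

{"op": "apply_moves", "data": {
  "increments": "0 0 0 0 0 0; 0 0 0 0 0 0; 0 0 0 0 0 0; 0 0 0 0 0 0; 0 0 0 0 0 0; 0 0 0 0 0 0; 0 0 0 0 0 0; 0 0 0 0 0 0",
  "hand": 1
}}

```text
t: 9.15
position: [0.4817, 0.1034, 0.0647]
orientation: [-0.0, 0.629, 0.778, 0.0]
contact_force: [0.4, 0.0, -0.8]
grip_width: 0.998
```

{"op": "apply_moves", "data": {
  "increments": "0 0 -0.02 0 0 0; 0 0 -0.05 0 0 0; 0 0 -0.08 0 0 0; 0 0 -0.11 0 0 0; 0 0 -0.14 0 0 0; 0 0 -0.155 0 0 0; 0 0 -0.155 0 0 0"
}}

```text
t: 10.02
position: [0.4821, 0.1033, 0.2202]
orientation: [0.001, 0.629, 0.778, 0.001]
contact_force: [-0.2, 0.0, -1.1]
grip_width: 0.999
```

```bash
python3 - <<'E'
from h import *
f=grab_frame("side")
hsv=cv2.cvtColor(f["frame"],cv2.COLOR_RGB2HSV);W=pts(f)
for nm,lo,hi,c in(("blue",100,130,(.48,.1)),("or",0,14,(.43,.29))):
    m=(hsv[...,0]>=lo)&(hsv[...,0]<hi)&(hsv[...,1]>100)&(abs(W[...,0]-c[0])<.06)&(abs(W[...,1]-c[1])<.06)&(W[...,2]<.11)
    print(nm,m.sum(),np.percentile(W[m],[3,97],axis=0).round(3).tolist())
print(to([.431,.289,.22],34))
E
```

```text
blue 176 [[0.458, 0.075, 0.053], [0.505, 0.137, 0.067]]
or 204 [[0.417, 0.276, 0.072], [0.444, 0.309, 0.095]]
(array([ 0.1924, -0.0105, -0.0007]), array([-0.   , -0.   , -0.383]))
```

{"op": "apply_moves", "data": {
  "increments": "0.02 -0.001 0 0 0 -0.04; 0.05 -0.003 0 0 0 -0.1; 0.085 -0.005 0 0 0 -0.17; 0.12 -0.007 0 0 0 -0.24; 0.155 -0.009 0 0 0 -0.31; 0.18 -0.01 0 0 0 -0.36; 0.193 -0.0105 0 0 0 -0.383; 0.193 -0.0105 0 0 0 -0.383"
}}

```text
t: 11.08
position: [0.4301, 0.2908, 0.2191]
orientation: [-0.001, 0.468, 0.884, -0.0]
contact_force: [-0.1, -0.9, -0.2]
grip_width: 1.0
```

```bash
python3 - <<'E'
from h import *
f=grab_frame("side");g=grab_frame("top"); s=state();print(s["t"],s["position"],s["contact_force"],s["joints"])
W=pts(g); m=(abs(W[...,0]-.48)<.06)&(abs(W[...,1]-.1)<.06); m2=m&(W[...,2]>.06)&(W[...,2]<.08); m3=m&(W[...,2]>.038)&(W[...,2]<.05)
for k in(m2,m3): print(k.sum(), np.percentile(W[k],[2,98],axis=0).round(3).tolist() if k.any() else '')
c=lambda f,a,b,w,h:cv2.resize(f["frame"][b:b+h,a:a+w,::-1],(400,500),interpolation=cv2.INTER_CUBIC)
cv2.imwrite('pics/g.png',np.hstack([c(f,215,170,112,140),c(g,148,130,112,140)]))
print(to([.431,.290,.085],34))
E
```

```text
11.175 [0.43105046 0.28906483 0.21926809] [ 0.08419795 -0.35228578 -0.13939938] [-0.02934029  0.35750566 -0.75758935  1.88633419  0.28794609  1.01010585
 -0.3177294 ]
83 [[0.451, 0.072, 0.062], [0.511, 0.131, 0.077]]
140 [[0.436, 0.057, 0.039], [0.529, 0.148, 0.05]]
(array([0.0008, 0.0006, 0.1343]), array([-0.001,  0.   , -0.   ]))
```

View pics/g.png

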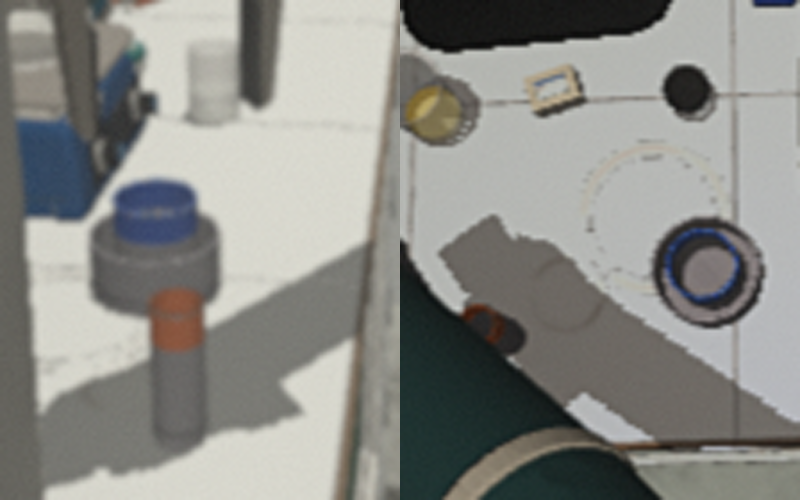

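The blue cup stands in the dish, upright (collar at (155,210) in the left crop, concentric in the right one), and the gripper is over the orange cup with nothing nearby. I'll descend and grasp.

{"op": "apply_moves", "data": {
  "increments": "0.001 0.0005 0.03 0 0 0; 0.001 0.0005 0.065 0 0 0; 0.001 0.0005 0.095 0 0 0; 0.001 0.0005 0.12 0 0 0; 0.001 0.0005 0.133 0 0 0; 0.001 0.0005 0.133 0 0 0; 0.001 0.0005 0.133 0 0 0; 0.001 0.0005 0.133 0 0 0"
}}

```text
t: 12.18
position: [0.4315, 0.2913, 0.0877]
orientation: [0.001, 0.469, 0.883, 0.001]
contact_force: [0.3, 0.6, 0.1]
grip_width: 0.999
```

{"op": "apply_moves", "data": {
  "increments": "0 0 0 0 0 0; 0 0 0 0 0 0; 0 0 0 0 0 0; 0 0 0 0 0 0; 0 0 0 0 0 0; 0 0 0 0 0 0; 0 0 0 0 0 0; 0 0 0 0 0 0",
  "hand": 0
}}

```text
t: 13.18
position: [0.431, 0.291, 0.0867]
orientation: [0.0, 0.469, 0.883, 0.0]
contact_force: [0.1, 0.8, -0.3]
grip_width: 0.356
```

{"op": "apply_moves", "data": {
  "increments": "0 0 0 0 0 0; 0 0 0 0 0 0; 0 0 0 0 0 0; 0 0 0 0 0 0; 0 0 0 0 0 0; 0 0 0 0 0 0"
}}

```text
t: 13.92
position: [0.4309, 0.291, 0.0867]
orientation: [-0.0, 0.469, 0.883, 0.0]
contact_force: [0.4, 0.3, -0.9]
grip_width: 0.357
```

{"op": "apply_moves", "data": {
  "increments": "0 0 -0.01 0 0 0; 0 0 -0.03 0 0 0; 0 0 -0.06 0 0 0; 0 0 -0.09 0 0 0; 0 0 -0.12 0 0 0; 0 0 -0.14 0 0 0; 0 0 -0.14 0 0 0; 0 0 -0.14 0 0 0"
}}

```text
t: 14.92
position: [0.4306, 0.2905, 0.2266]
orientation: [0.0, 0.469, 0.883, -0.0]
contact_force: [0.3, 0.3, -1.9]
grip_width: 0.354
```

```bash
python3 - <<'E'
from h import *
grab_frame("top");s=state();print(s["contact_force"],s["grip_width"],s["position"])
print(to([.4815,.1035,s["position"][2]],12))
E
```

```text
[-0.09773283  0.67735137 -0.63975875] 0.3589011900116924 [0.43040609 0.29043264 0.22614813]
(array([-0.1835, -0.0623,  0.    ]), array([-0.001,  0.   ,  0.384]))
```

{"op": "apply_moves", "data": {
  "increments": "-0.015 -0.005 0 0 0 0.03; -0.045 -0.015 0 0 0 0.1; -0.08 -0.027 0 0 0 0.17; -0.115 -0.039 0 0 0 0.24; -0.145 -0.049 0 0 0 0.3; -0.17 -0.058 0 0 0 0.36; -0.1835 -0.0623 0 0 0 0.384; -0.1835 -0.0623 0 0 0 0.384"
}}

```text
t: 15.98
position: [0.4821, 0.1033, 0.2265]
orientation: [-0.0, 0.63, 0.777, 0.0]
contact_force: [-0.1, 0.9, -0.4]
grip_width: 0.356
```

```bash
python3 - <<'E'
from h import *
f=grab_frame("side");f=grab_frame("side");s=state();print(s["t"],s["position"],s["grip_width"])
hsv=cv2.cvtColor(f["frame"],cv2.COLOR_RGB2HSV);W=pts(f)
near=(abs(W[...,0]-.48)<.06)&(abs(W[...,1]-.1)<.06)
for nm,lo,hi,zl,zh in(("blue",100,130,.04,.08),("or",0,14,.19,.25)):
    m=near&(hsv[...,0]>=lo)&(hsv[...,0]<hi)&(hsv[...,1]>100)&(W[...,2]>zl)&(W[...,2]<zh)
    v,u=np.nonzero(m);P=W[m]
    print(nm,len(u),np.percentile(P,[3,50,97],axis=0).round(4).tolist(),'u',u.min(),u.max())
# steel body of orange cup
m=near&(W[...,2]>.12)&(W[...,2]<.185); v,u=np.nonzero(m); print('body',len(u),np.percentile(W[m],[2,98],axis=0).round(4).tolist())
for z0 in(.145,.16,.175):
    k=m&(abs(W[...,2]-z0)<.006); print(z0,np.percentile(W[k],[5,95],axis=0).round(4).tolist())
cv2.imwrite('pics/i.png',cv2.resize(f["frame"][150:270,190:350,::-1],(640,480),interpolation=cv2.INTER_CUBIC))
E
```

```text
16.075 [0.48166872 0.10505874 0.22668246] 0.35687176493742945
blue 174 [[0.4591, 0.0749, 0.0517], [0.484, 0.1254, 0.0592], [0.5045, 0.1369, 0.0661]] u 248 266
or 134 [[0.4661, 0.0892, 0.2115], [0.4795, 0.118, 0.2245], [0.4935, 0.1223, 0.2343]] u 249 262
body 227 [[0.4644, 0.1058, 0.141], [0.4952, 0.1227, 0.1843]]
0.145 [[0.4658, 0.1071, 0.1407], [0.4937, 0.1208, 0.1502]]
0.16 [[0.465, 0.1081, 0.1544], [0.4935, 0.1215, 0.1651]]
0.175 [[0.4648, 0.1089, 0.1696], [0.4931, 0.1214, 0.1806]]
```

View pics/i.png

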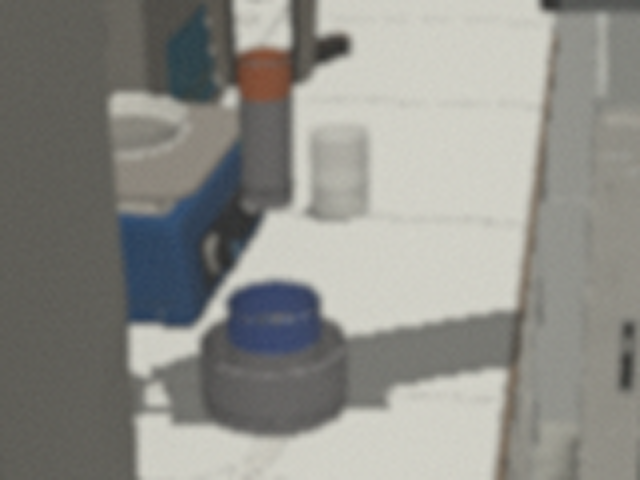

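The orange cup hangs upright over the blue cup: centre about (0.480,0.1055) against (0.482,0.106), with 11 mm to spare. The beaker hasn't moved. I'll lower it.

{"op": "apply_moves", "data": {
  "increments": "0.001 0.001 0.02 0 0 0; 0.001 0.001 0.045 0 0 0; 0.001 0.001 0.065 0 0 0; 0.001 0.001 0.085 0 0 0; 0.001 0.001 0.105 0 0 0; 0.001 0.001 0.12 0 0 0; 0.001 0.001 0.129 0 0 0; 0.001 0.001 0.13 0 0 0"
}}

```text
t: 17.08
position: [0.4825, 0.1056, 0.0964]
orientation: [-0.0, 0.629, 0.777, 0.0]
contact_force: [-0.1, 0.9, -1.5]
grip_width: 0.353
```

{"op": "apply_moves", "data": {
  "increments": "0 0 0.001 0 0 0; 0 0 0.0025 0 0 0; 0 0 0.0025 0 0 0; 0 0 0.0025 0 0 0"
}}

```text
t: 17.58
position: [0.4828, 0.1052, 0.0944]
orientation: [0.0, 0.629, 0.777, 0.0]
contact_force: [-0.1, -0.1, -2.0]
grip_width: 0.356
```

```bash
python3 - <<'E'
from h import *
f=grab_frame("side");s=state();print(s["t"],s["position"],s["contact_force"],s["grip_width"])
cv2.imwrite('pics/j.png',cv2.resize(f["frame"][150:270,190:350,::-1],(640,480),interpolation=cv2.INTER_CUBIC))
E
```

```text
17.625 [0.48282235 0.10517845 0.09431733] [ 0.20083723  0.96463057 -1.22077145] 0.36042751776492254
```

View pics/j.png

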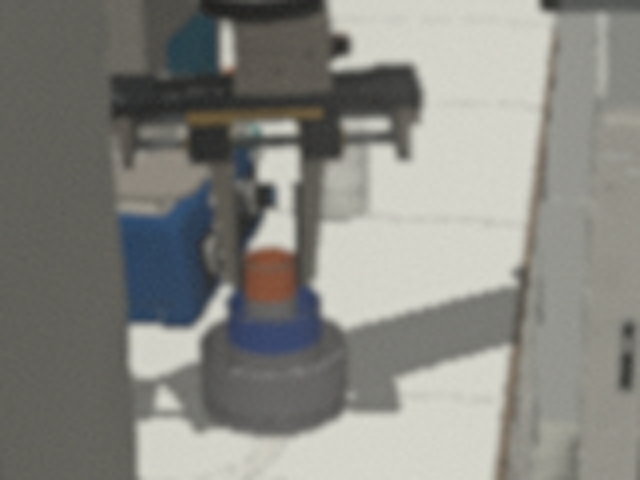

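The orange cup is down inside the blue one, upright, with its collar at (270,275). I'll lower the last millimetre, release and lift.

{"op": "apply_moves", "data": {
  "increments": "0 0 0.001 0 0 0; 0 0 0.001 0 0 0"
}}

```text
t: 17.88
position: [0.4827, 0.1052, 0.0931]
orientation: [-0.0, 0.629, 0.777, 0.0]
contact_force: [-0.3, 0.2, -1.2]
grip_width: 0.347
```

{"op": "apply_moves", "data": {
  "increments": "0 0 0 0 0 0; 0 0 0 0 0 0; 0 0 0 0 0 0; 0 0 0 0 0 0; 0 0 0 0 0 0; 0 0 0 0 0 0; 0 0 0 0 0 0; 0 0 0 0 0 0",
  "hand": 1
}}

```text
t: 18.88
position: [0.4827, 0.1052, 0.0932]
orientation: [-0.0, 0.629, 0.777, 0.0]
contact_force: [-0.2, 0.2, 0.7]
grip_width: 0.998
```

{"op": "apply_moves", "data": {
  "increments": "0 0 -0.02 0 0 0; 0 0 -0.05 0 0 0; 0 0 -0.08 0 0 0; 0 0 -0.11 0 0 0; 0 0 -0.14 0 0 0; 0 0 -0.16 0 0 0; 0 0 -0.16 0 0 0; 0 0 -0.16 0 0 0"
}}

```text
t: 19.88
position: [0.4822, 0.1049, 0.2523]
orientation: [-0.0, 0.629, 0.777, -0.0]
contact_force: [0.2, -0.4, 0.2]
grip_width: 1.003
```

```bash
python3 - <<'E'
from h import *
f=grab_frame("side");g=grab_frame("top");s=state();print(s["t"],s["position"],s["contact_force"],s["grip_width"])
hsv=cv2.cvtColor(f["frame"],cv2.COLOR_RGB2HSV);W=pts(f)
near=(abs(W[...,0]-.48)<.06)&(abs(W[...,1]-.1)<.06)
for nm,lo,hi in(("blue",100,130),("or",0,14)):
    m=near&(hsv[...,0]>=lo)&(hsv[...,0]<hi)&(hsv[...,1]>100)&(W[...,2]<.13)
    print(nm,m.sum(),np.percentile(W[m],[3,97],axis=0).round(3).tolist())
W=pts(g);m=(abs(W[...,0]-.488)<.04)&(abs(W[...,1]+.228)<.04)&(W[...,2]>.03)&(W[...,2]<.08)
print('beaker',np.percentile(W[m],[3,97],axis=0).round(3).tolist())
cv2.imwrite('pics/k.png',cv2.resize(f["frame"][150:270,190:350,::-1],(640,480),interpolation=cv2.INTER_CUBIC))
E
```

```text
19.975 [0.48202784 0.10497638 0.25204709] [ 0.77980835 -0.42180658 -0.97739735] 0.9992416572457291
blue 92 [[0.458, 0.123, 0.052], [0.503, 0.137, 0.066]]
or 114 [[0.468, 0.09, 0.078], [0.494, 0.123, 0.101]]
beaker [[0.466, -0.252, 0.03], [0.515, -0.204, 0.074]]
```

View pics/k.png

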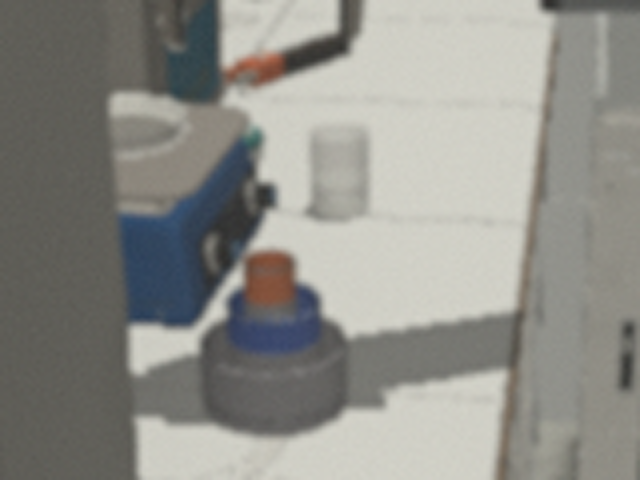

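All three stand nested and upright: the orange collar is at (270,278), blue at (275,320) and the dish at (275,380). The beaker at (340,170) hasn't moved, and the gripper is clear.

```bash
python3 -c "
from workcell import *
print(finish_job())"
```

```text
the job is handed in; nothing more can be done
None
```

The set is nested as asked and the job is handed in. I lowered the blue-collared cup into the steel dish, then the orange-collared cup into the blue one. Each was let go about a millimetre or less above its floor.

My last checks, at about 20 s:
- **Nesting:** all three are upright and centred. The orange rim measured 101 mm high, which is what full seating gives. The blue collar's readings match its seated height of 73 mm.
- **Beaker:** it measured within about 1 mm of its first position.
- **Robot:** the gripper was open, touching nothing, with its TCP at 0.25 m. The readings after each move never showed more than about 4 N at the wrist.

The side and top cameras disagreed by about 4 mm in y. I used the average, which was well inside the 11 mm and 14 mm clearances. No check failed.

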